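Make up the presenting kit and the posting kit

TASK

Make up the two kits on the desk: in the tray with two equal small bays, put the mouse in the long bay and the charger and the small tape roll in the small bays, one in each, whichever way; in the tray with the block of sticky notes, put the stapler in the long narrow bay and the large tape roll in the large square bay. Set each thing down gently in its bay, not dropped, the same way up as it lay on the desk and flat on the bay's floor. Leave the cup and the remote control where they are.

Things in the scene. Friction and masses are not known exactly. Their poses are not given: they have to be found in the camera images.
- presenting_tray: Low wooden tray, 144 (x) x 158 (y) mm, fixed; floor 4 thick, walls 4 thick, tops 11 above the desk. Origin: centre of underside, z up. Three empty bays: a long bay 136 (x) x 80 (y) on the +y side, centred at x 0, y +35; two equal small square bays 66 x 66 on the -y side, centred at x +35, y -42 and x -35, y -42. No notes in it.
- posting_tray: Low wooden tray, 144 (x) x 158 (y) mm, fixed; floor 4 thick, walls 4 thick, tops 11 above the desk. Origin: centre of underside, z up. Long narrow bay 136 (x) x 60 (y) on the +y side, centred at x 0, y +45; large square bay 86 x 86 centred at x +25, y -32; third bay 46 x 86 centred at x -45, y -32, holding a fixed cream block of sticky notes (top 13 high).
- mouse: Black computer mouse, 95 long (its x) x 56 wide (its y) x 31 high; the straight sides (the 56 width) reach up to 26, above that a 46 wide hump. Origin: centre of its underside, z up. About 90 g.
- charger: Grey wall-plug charger block, 44 (x) x 44 (y) x 30 high, with two steel pins, 5 thick, standing up from the middle of its top to 46 high (19 apart along its y). Origin: centre of its underside (the face without pins), z up. About 100 g.
- small_roll: Small roll of tan packing tape lying flat: outer diameter 42, hole 25, 24 high. Same material as the large roll, told by size. Origin: centre of its underside, z up the roll's axis. About 35 g.
- large_roll: Large roll of tan packing tape lying flat: outer diameter 62, hole 38, 24 high. Origin: centre of its underside, z up the roll's axis. About 80 g.
- cup: White ceramic cup without a handle, 66 across the rim, 70 high, loose, standing among the stock; it belongs to no kit and stays. Origin: centre of its underside.
- remote: Cream remote control with a black window and small buttons, 105 (its x) x 36 (its y) x 16 high, loose, lying among the stock; it belongs to no kit and stays. Origin: centre of its underside.
- stapler: Small dark metal stapler, 86 long (its x), 38 high, 30 wide (its y) over the 8 high base and 28 wide over the top arm (from 20 to 38 high; a narrower 24 wide bright magazine, from 14 to 20 high, under it). Origin: centre of its underside, z up. About 180 g.

How it is judged:
By the outcome, as a careful person would: the job done as asked, in the order asked, and still so for the second after the job is handed in, with the robot touching nothing.
It also fails if it takes over 128 s, if anything falls off the work surface, if the arm or the gripper's body presses on something with over 40 N, if the wrist force passes 120 N, or if a joint passes its speed limit or range.

ROBOT

A 7-joint arm with a two-finger parallel gripper is mounted at the origin on the work surface. World frame = base frame: x ahead of the robot, y to its left, z up, the work surface at z = 0. Lengths are in m, angles in rad, forces in N, time in s.
With the tool pointing down it reaches from about 0.375 to 0.925 m from the base axis. Payload 3.1 kg.
Tool frame: the origin (TCP) lies between the finger pads; the fingertips stand 19 mm ahead of it and the grasp point (between the pads) is the TCP; z points along the fingers, y is the line along which they close (so a half turn about z gives the same grasp; the last joint's range is limited). The gripper opens to 85 mm and grips with 20 to 120 N. Pads are 22 mm wide; open, the fingers measure 114 mm over their backs; the gripper's body (76 mm by 85 mm) begins 54 mm behind the grasp point. The pads swing forward as they close: fully open they stand 13 mm farther back than shut.
Start: joints at [-1.199, 0.383, 0.044, 1.598, -0.018, 1.161, -0.05], TCP at [0.294, 0.58, 0.25] pointing down, gripper open.
Joint ranges: [-2.61, 2.61], [-0.41, 2.15], [-1.48, 1.57], [0, 2.5], [-1.57, 4.71], [0.05, 1.97], [-2.85, 2.85]. Speed limits (rad/s): [2.79, 2.79, 3.14, 3.14, 3.14, 3.14, 3.14].

INTERFACE

Orientations are given as a unit quaternion [x, y, z, w].
In Python, from bench import move_ptp, movel, move_j, move_gripper, pause, inverse_kinematics, read_camera, camera_params, MotionError, sign_off, look_for, tip_of, read_time_s, read_qpos, read_joint_vel, read_effort, read_eef_pos, read_tcp_rot, read_ft_force, read_ft_torque, read_finger_gap, read_grasp_force gives the robot as it stands. Calls block until the motion is done:
- move_ptp(position, orientation): joint-space move of the TCP to a pose.
- movel(position, orientation=None, speed=0.15): straight line of the TCP; orientation=None keeps the orientation; speed is the mean speed in m/s.
- move_j(angles): joint-space move.
- move_gripper(opening, effort=None): finger opening in m; effort is the grip in N (None keeps the last); returns when the fingers have stopped.
- pause(seconds).
- inverse_kinematics(position, orientation): joint angles nearest the present ones, or None.
- read_camera(name): name is "scene" or "top" or "wrist"; returns the picture (420x560x3 uint8, red, green, blue); there is no depth.
- camera_params(name): a dict with "K" (3x3 intrinsics, pixels), "camera_from_world" (4x4, takes a point from world to camera coordinates). Camera axes: x right, y down, z forward; pixel columns grow to the right and rows downward; lengths in m; the calibration is good to about 2 mm. A picture is of the moment at which its call begins: read the wrist's pose just before it. camera_params takes no time and is no camera call; for the wrist camera it gives the pose at the moment of the call.
A pose or a line that the arm cannot do raises MotionError and nothing moves.
- sign_off(): hands the job in; it is judged then, once.
Trained networks look in the newest picture that a camera, given by its name, has taken for a name from the list of things; names that differ only in an ending like _2 or _b are one class to them, and where a whole thing is asked for, a point or a joint stands for the part that bears it (a point fixed in the world has none). Each returns a list of dicts, best first, with "confidence" (0 to 1); they miss things now and then, are a little off and sometimes report something else, mostly with a low value. They report only what shows in the picture. A call takes as long as a camera call.
- look_for(camera, name): "at" ([column, row] in pixels, amid what is visible of it).
- tip_of(camera, name): "at" ([column, row] in pixels: a listed point, or the origin of a listed thing).
Readings, each from a call of its own:
- read_time_s(): time.
- read_qpos(): joint angles.
- read_joint_vel(): joint speeds.
- read_effort(): joint torques, N m.
- read_eef_pos(): TCP position.
- read_tcp_rot(): TCP orientation.
- read_ft_force(): force on the tool from outside, world axes, zero at the start.
- read_ft_torque(): the same for the moment, N m.
- read_finger_gap(): finger opening in m.
- read_grasp_force(): force on a finger pad.
Only numpy, scipy, OpenCV 4.12 (cv2) and the standard library are available. Lean on these libraries where they do the work, as an engineer would, in place of code of your own. Each camera call takes 0.05 s, during which the arm holds its last target. There are 200 camera calls.

## Working session

There is one attempt and no reset: what is moved stays moved. The work goes in short steps, each a Python script; the robot and the scene stay as the last script left them, time stands still between calls to the robot, and variables do not carry over. Pictures are saved under pics/ and viewed, at most 14 in all, crops included, and the job is handed in when it is done.

```bash
mkdir -p pics; ls; python3 - <<'E'
from bench import *
import cv2,numpy as np
for c in ("top","scene"):
    im=read_camera(c); cv2.imwrite(f"pics/{c}0.png",im[:,:,::-1])
    p=camera_params(c); print(c,np.round(p["K"],1).tolist(),np.round(p["camera_from_world"],4).tolist())
    for n in ["presenting_tray","posting_tray","mouse","charger","small_roll","large_roll","cup","remote","stapler"]:
        print(n,[(np.round(d["at"],1).tolist(),round(d["confidence"],2)) for d in tip_of(c,n)[:3]])
print(read_time_s(),read_finger_gap(),read_tcp_rot())
E
```

```text
pics
top [[466.5, 0.0, 279.8], [0.0, 466.5, 213.7], [0.0, 0.0, 1.0]] [[0.0258, -0.9997, -0.0054, 0.0079], [-0.9904, -0.0248, -0.1357, 0.5806], [0.1355, 0.0088, -0.9907, 1.1274], [0.0, 0.0, 0.0, 1.0]]
presenting_tray []
posting_tray [([137.7, 216.4], 0.74), ([324.6, 249.2], 0.59)]
mouse [([245.6, 216.8], 0.9)]
charger [([142.1, 270.6], 0.61)]
small_roll [([243.2, 184.2], 0.6)]
large_roll [([191.0, 211.5], 0.84), ([411.5, 243.6], 0.35)]
cup [([236.0, 260.9], 0.89)]
remote [([188.5, 255.0], 0.94)]
stapler []
scene [[424.5, 0.0, 279.1], [0.0, 424.5, 207.7], [0.0, 0.0, 1.0]] [[0.2078, 0.9781, -0.0062, -0.1156], [0.5961, -0.1316, -0.7921, -0.2915], [-0.7756, 0.1609, -0.6104, 1.3842], [0.0, 0.0, 0.0, 1.0]]
presenting_tray []
posting_tray [([235.1, 216.9], 0.85), ([391.2, 216.5], 0.34)]
mouse []
charger [([404.4, 179.1], 0.85)]
small_roll [([341.6, 254.1], 0.81)]
large_roll [([390.2, 218.1], 0.96)]
cup [([323.1, 198.2], 0.75)]
remote [([375.0, 192.9], 0.66)]
stapler [([439.4, 204.9], 0.85)]
1.0 0.08540792089644714 [ 2.32746101e-01  9.72537533e-01  1.12886008e-05 -1.06550198e-05]
```

View pics/top0.png

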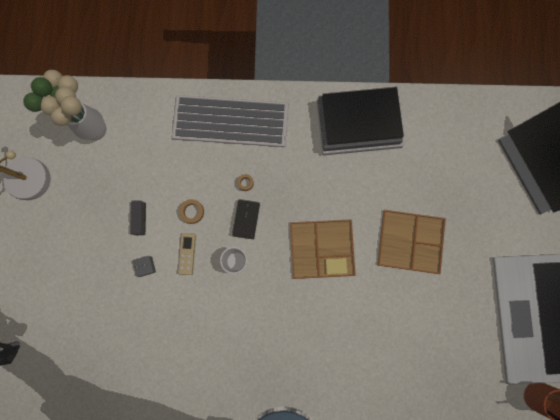

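View pics/scene0.png

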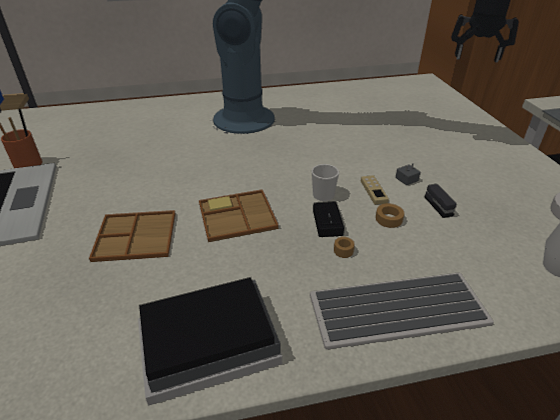

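The top view shows the posting tray (notes) at (322,249) and the presenting tray at (412,242). The stock is charger (144,266), stapler (138,218), large roll (191,211), remote (187,254), cup (233,260), mouse (246,219) and small roll (244,183). The scene view agrees. Next I'll take closer wrist views.

```bash
cat > h.py <<'E'
from bench import *
import cv2,numpy as np
from scipy.spatial.transform import Rotation as R
def bp(p,uv,z):
    """pixels -> world points on plane z"""
    uv=np.atleast_2d(uv).astype(float); K=np.array(p["K"]);T=np.array(p["camera_from_world"])
    d=np.c_[uv,np.ones(len(uv))]@np.linalg.inv(K).T@T[:3,:3]; c=-T[:3,:3].T@T[:3,3]
    return (c+d*((z-c[2])/d[:,2])[:,None])
def pj(p,X):
    X=np.atleast_2d(X);K=np.array(p["K"]);T=np.array(p["camera_from_world"])
    c=(X@T[:3,:3].T+T[:3,3])@K.T; return c[:,:2]/c[:,2:]
def down(yaw):
    """tool down; closing line (tool y) along world direction yaw (mod pi)"""
    return (R.from_euler('z',yaw-np.pi/2)*R.from_quat([0,1,0,0])).as_quat()
def shot(name):
    p=camera_params("wrist"); im=read_camera("wrist"); cv2.imwrite(f"pics/{name}.png",im[:,:,::-1]); np.save(f"pics/{name}.npy",p,allow_pickle=True); return p,im
E
python3 - <<'E'
from h import *
p=camera_params("top")
for n,uv,z in [("posting",(322,249),.01),("presenting",(412,242),.01),("charger",(144,266),.03),("stapler",(138,218),.03),("lr",(191,211),.02),("remote",(187,254),.01),("cup",(233,260),.06),("mouse",(246,219),.03),("sr",(244,183),.02)]:
    print(n,np.round(bp(p,uv,z)[0],3))
w=camera_params("wrist");T=np.array(w["camera_from_world"]);print(w["K"],-T[:3,:3].T@T[:3,3],T[:3,:3].round(3).tolist())
print(R.from_quat(read_tcp_rot()).as_matrix().round(3).tolist())
for pos in [(.42,.21,.42),(.40,.2,.4),(.40,-.19,.40)]:
  for y in (0,1.57,-1.57,3.14): print(pos,y,inverse_kinematics(pos,down(y)))
E
```

```text
posting [ 0.497 -0.087  0.01 ]
presenting [ 0.52  -0.315  0.01 ]
charger [0.442 0.357 0.03 ]
stapler [0.562 0.38  0.03 ]
lr [0.584 0.249 0.02 ]
remote [0.475 0.256 0.01 ]
cup [0.461 0.133 0.06 ]
mouse [0.566 0.107 0.03 ]
sr [0.66  0.117 0.02 ]
[[374.48153423   0.         276.69229609]
 [  0.         374.48153423 212.12474381]
 [  0.           0.           1.        ]] [0.22331538 0.61648352 0.37396823] [[0.453, 0.891, -0.001], [0.846, -0.43, 0.314], [0.28, -0.143, -0.949]]
[[-0.892, 0.453, -0.0], [0.453, 0.892, 0.0], [0.0, 0.0, -1.0]]
(0.42, 0.21, 0.42) 0 [-0.97618084 -0.09791804  0.39549835  1.78832226  0.03797954  1.44376313
 -0.5872007 ]
(0.42, 0.21, 0.42) 1.57 [-0.78162799 -0.08299975  0.21567837  1.78103435  0.01789232  1.44166404
  1.0010263 ]
(0.42, 0.21, 0.42) -1.57 [-1.05420344 -0.10539335  0.46655569  1.79105091  0.04771526  1.44488336
 -2.16587597]
(0.42, 0.21, 0.42) 3.14 [-0.70320523 -0.07815751  0.14242797  1.77794832  0.01117714  1.44102163
  2.57734727]
(0.4, 0.2, 0.4) 0 [-0.98652213 -0.14325277  0.38828214  1.86469254  0.05478507  1.40985663
 -0.61062227]
(0.4, 0.2, 0.4) 1.57 [-0.78970787 -0.12505934  0.21244019  1.85755513  0.02666229  1.40637111
  0.9867569 ]
(0.4, 0.2, 0.4) -1.57 [-1.05465    -0.151256    0.4480818   1.86700214  0.06616606  1.41145276
 -2.19154941]
(0.4, 0.2, 0.4) 3.14 [-0.72151202 -0.12013945  0.1507432   1.85495735  0.0182482   1.40545223
  2.565157  ]
(0.4, -0.19, 0.4) 0 [-0.7837706  -0.33598611  0.92348133  1.89035207  0.26773318  1.4627659
  0.08225921]
(0.4, -0.19, 0.4) 1.57 [-0.83040883 -0.36192818  0.94791699  1.890952    0.29316277  1.47237636
  1.62580029]
(0.4, -0.19, 0.4) -1.57 [-0.81862225 -0.3550901   0.94198383  1.890808    0.28651852  1.46978699
 -1.50726672]
(0.4, -0.19, 0.4) 3.14 [ 1.3046434  -0.12550257 -0.85550711  1.8232541  -0.09600912  1.40166204
 -2.67392801]
```

```bash
python3 - <<'E'
from h import *
move_ptp((.50,.24,.30),down(np.pi/2)); p,im=shot("w1")
for n in ["mouse","charger","small_roll","large_roll","cup","remote","stapler"]:
    print(n,[(np.round(d["at"],1).tolist(),round(d["confidence"],2),bp(p,d["at"],0)[0].round(4).tolist()) for d in tip_of("wrist",n)[:2]])
move_ptp((.45,-.20,.30),down(np.pi/2)); p,im=shot("w2")
for n in ["presenting_tray","posting_tray"]:
    print(n,[(np.round(d["at"],1).tolist(),round(d["confidence"],2),bp(p,d["at"],0)[0].round(4).tolist()) for d in tip_of("wrist",n)[:2]])
print(read_time_s())
E
```

```text
mouse [([167.2, 219.3], 0.7, [0.569, 0.1107, 0.0])]
charger [([385.1, 112.3], 0.87, [0.4444, 0.3604, 0.0])]
small_roll [([175.2, 289.8], 0.65, [0.6646, 0.1123, 0.0])]
large_roll [([284.5, 233.9], 0.62, [0.5875, 0.2515, 0.0])]
cup [([175.9, 126.4], 0.84, [0.4599, 0.1301, 0.0])]
remote [([290.6, 139.4], 0.6, [0.4739, 0.2574, 0.0])]
stapler [([394.7, 216.0], 0.89, [0.5643, 0.383, 0.0])]
presenting_tray [([180.6, 220.5], 0.77, [0.5223, -0.3136, 0.0])]
posting_tray [([374.9, 204.4], 0.74, [0.5015, -0.082, 0.0])]
4.6583
```

View pics/w1.png

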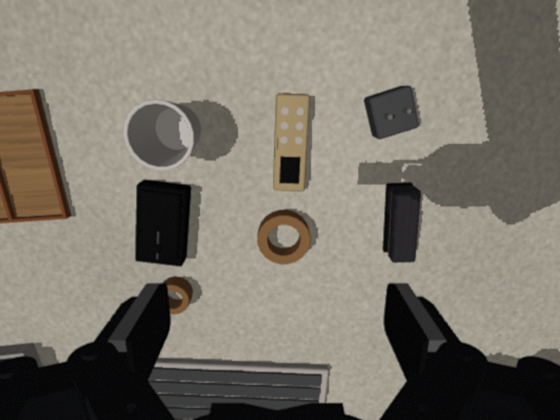

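View pics/w2.png

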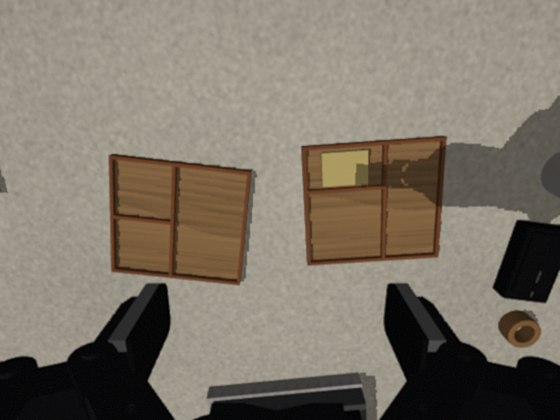

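w1 shows the cup (160,135), remote (291,142), charger (391,112), mouse (163,222), large roll (284,237), small roll (177,295) and stapler (403,222). In w2 the presenting tray corners are (110,155), (251,171), (240,283), (112,271), and the posting tray corners are (303,147), (445,137), (438,257), (308,264). The open fingertips project only about 6 mm ahead of the TCP. Next I'll fit the poses.

```bash
cat > fit.py <<'E'
from h import *
from scipy.optimize import minimize
import json
L=lambda n:(np.load(f"pics/{n}.npy",allow_pickle=True).item(),cv2.imread(f"pics/{n}.png"))
out={}
p,im=L("w2"); o2=im.copy()
for n,c in {"presenting":[(110,155),(251,171),(240,283),(112,271)],"posting":[(303,147),(445,137),(438,257),(308,264)]}.items():
    X=bp(p,c,.011)[:,:2]; M=np.array([(-72,-79),(-72,79),(72,79),(72,-79)])/1000
    g=lambda q:M@R.from_euler('z',q[2]).as_matrix()[:2,:2].T+q[:2]
    r=minimize(lambda q:1e4*((g(q)-X)**2).sum(),[*X.mean(0),0],method="Nelder-Mead")
    out[n]=r.x.tolist(); print(n,r.x.round(4),"resid mm",(1e3*(g(r.x)-X)).round(1).tolist())
    cv2.polylines(o2,[pj(p,np.c_[g(r.x),[.011]*4]).round().astype(int)],1,(0,255,0),1)
p,im=L("w1"); o1=im.copy(); g=cv2.cvtColor(im,cv2.COLOR_BGR2GRAY); hsv=cv2.cvtColor(im,cv2.COLOR_BGR2HSV)
def box(a,b,h,h0=0): return np.array([(x,y,z) for x in(-a/2,a/2) for y in(-b/2,b/2) for z in(h0,h)])/1000
def cyl(d,h): t=np.linspace(0,2*np.pi,40); return np.array([(d/2*np.cos(a),d/2*np.sin(a),z) for a in t for z in(0,h)])/1000
mods={"mouse":(np.r_[box(95,56,26)],(.569,.111,0),55),"charger":(box(44,44,30),(.444,.360,.2),75),"stapler":(np.r_[box(86,30,8),box(86,28,38,20)],(.564,.383,0),55),
 "large_roll":(cyl(62,24),(.5875,.2515,0),None),"small_roll":(cyl(42,24),(.6646,.1123,0),None)}
for n,(m,q0,th) in mods.items():
    mask=(g<th) if th else ((hsv[...,1]>90)&(hsv[...,2]>30))
    u=pj(p,[(q0[0],q0[1],.015)])[0].astype(int); w=np.zeros_like(g); cv2.circle(w,tuple(int(i) for i in u),60,1,-1)
    if n=="small_roll": w[:,:170]=0   # finger hides the left part
    mask=(mask&(w>0)).astype(np.uint8); mask=cv2.morphologyEx(mask,cv2.MORPH_OPEN,np.ones((3,3)))
    k,lab,st,_=cv2.connectedComponentsWithStats(mask); mask=(lab==1+np.argmax(st[1:,4])).astype(np.uint8)
    cs=max(cv2.findContours(mask,0,1)[0],key=cv2.contourArea); M=np.zeros_like(g); cv2.drawContours(M,[cs],-1,1,-1)
    def hull(q): return cv2.convexHull(pj(p,m@R.from_euler('z',q[2]).as_matrix().T+[q[0],q[1],0]).astype(np.float32))
    def cost(q):
        s=np.zeros_like(g); cv2.fillConvexPoly(s,(hull(q)*16).round().astype(int),1,cv2.LINE_8,4); s&=(w>0)
        return 1-(s&M).sum()/(s|M).sum()
    r=min((minimize(cost,q0,method="Nelder-Mead",options=dict(initial_simplex=np.array(q0)+np.array([(0,0,0),(d,0,0),(0,d,0),(0,0,20*d)]))) for d in(.005,-.005,.01)),key=lambda r:r.fun)
    out[n]=r.x.tolist(); print(n,r.x.round(4),"IoU",round(1-r.fun,3))
    cv2.polylines(o1,[hull(r.x).round().astype(int)],1,(0,255,0),1); cv2.drawContours(o1,[cs],-1,(0,0,255),1)
json.dump(out,open("poses.json","w"))
cv2.imwrite("pics/f.png",cv2.resize(o1[70:330,100:460],(800,578),interpolation=cv2.INTER_NEAREST)); 
E
python3 fit.py
```

```text
presenting [ 0.5214 -0.3132 -0.1121] resid mm [[-0.7, -1.1], [-0.6, 0.4], [1.4, 0.7], [-0.1, -0.0]]
posting [ 0.498  -0.087   0.0712] resid mm [[-0.6, -1.4], [-0.6, 2.0], [-0.2, 0.1], [1.3, -0.7]]
mouse [ 0.5702  0.1092 -0.1711] IoU 0.909
charger [0.4435 0.3613 0.2507] IoU 0.885
stapler [0.5662 0.3839 0.0862] IoU 0.865
large_roll [ 0.587   0.2498 -0.0335] IoU 0.904
small_roll [0.6655 0.112  0.0077] IoU 0.813
```

View pics/f.png

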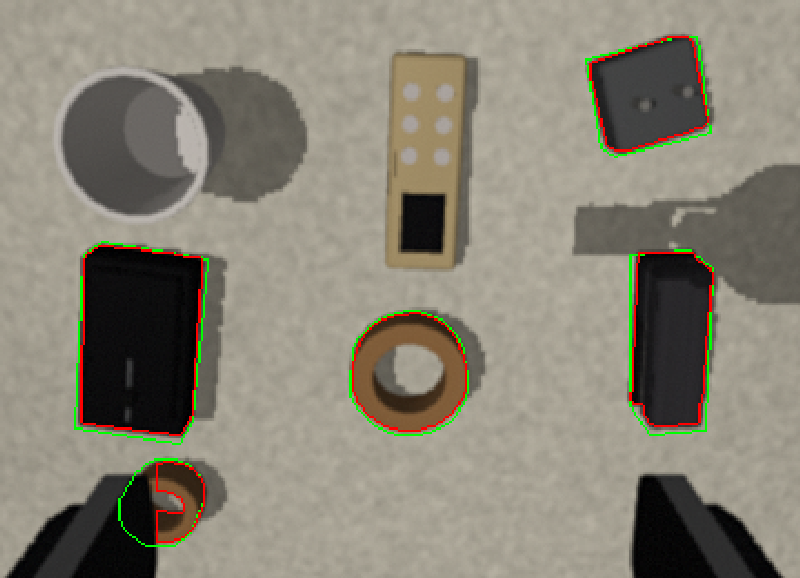

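Fits look good. First up is the mouse.

```bash
cat >> h.py <<'E'
import json
P=json.load(open("poses.json"))
def loc(tray,xy): t=P[tray]; return R.from_euler('z',t[2]).apply([*xy,0])[:2]+t[:2],t[2]
def pick(n,h,gap,effort=40,open_=.085):
    x,y,a=P[n]; o=down(a+np.pi/2)
    move_gripper(open_); move_ptp((x,y,.16),o); movel((x,y,h+.03),speed=.2); movel((x,y,h),speed=.08)
    move_gripper(gap-.012,effort); print(n,"gap",read_finger_gap(),"F",read_grasp_force())
    movel((x,y,h+.03),speed=.1); movel((x,y,.16),speed=.2); print("lifted gap",read_finger_gap(),"ft",read_ft_force().round(2),read_time_s())
def place(tray,xy,h,gap,turn=0):
    (x,y),a=loc(tray,xy); o=down(a+turn+np.pi/2)
    move_ptp((x,y,.16),o); print("gap before lowering",read_finger_gap())
    movel((x,y,h+.024),speed=.2); f0=read_ft_force(); movel((x,y,h+.0045),speed=.03)
    print("ft change",(read_ft_force()-f0).round(2),read_eef_pos().round(4))
    move_gripper(gap+.014); movel((x,y,h+.05),speed=.1); movel((x,y,.16),speed=.3); print("t",read_time_s())
E
python3 - <<'E'
from h import *
pick("mouse",.024,.056); shot("m")
place("presenting",(0,.037),.024,.056); shot("m2")
E
```

```text
mouse gap 0.05522106690926074 F 42.694321274757385
lifted gap 0.055278672307705355 ft [-0.32  0.56 -1.54] 8.95
gap before lowering 0.05538778929955762
ft change [-3.92  1.91  5.68] [ 0.5251 -0.2762  0.0288]
t 13.2917
```

View pics/m2.png

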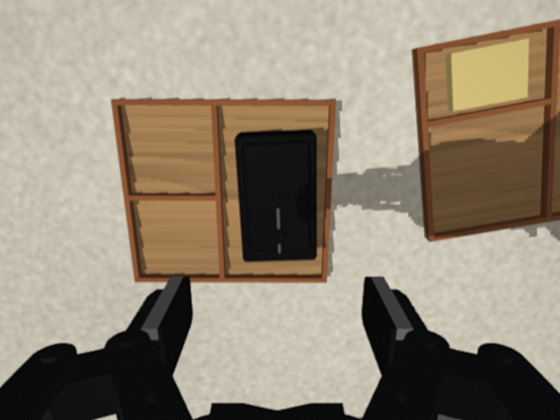

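The mouse lies flat in the long bay, inside the walls (columns 236–316, rows 130–262). Next, the charger and the small roll.

```bash
python3 - <<'E'
from h import *
pick("charger",.026,.044)
place("presenting",(-.035,-.0445),.026,.044)
pick("small_roll",.0255,.042,30)
place("presenting",(.035,-.0445),.0255,.042); shot("k1")
E
```

```text
charger gap 0.043914777617117956 F 40.582532622793224
lifted gap 0.04363203767937807 ft [ 0.   -0.4  -1.68] 18.7
gap before lowering 0.04335295057350064
ft change [-2.49  3.37  7.64] [ 0.4814 -0.3532  0.0308]
t 24.0667
small_roll gap 0.04019360090151687 F 30.498596224933863
lifted gap 0.040847936983014525 ft [-0.58 -0.36 -0.55] 29.0833
gap before lowering 0.04045292469923925
ft change [-1.56  2.32  2.64] [ 0.551  -0.3611  0.0302]
t 33.7
```

View pics/k1.png

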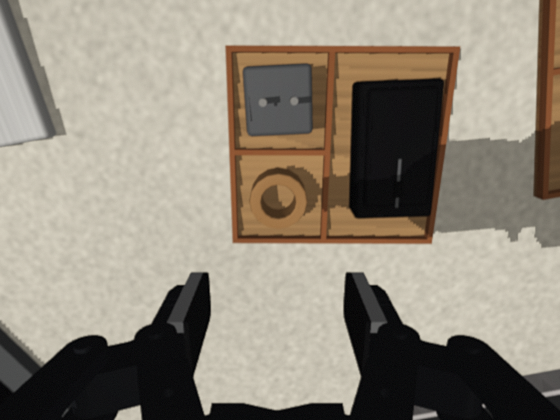

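Charger at (278,100), small roll at (278,197) and mouse are all inside their bays. Now the second kit.

```bash
python3 - <<'E'
from h import *
pick("stapler",.031,.028)
place("posting",(0,.046),.031,.028)
pick("large_roll",.0225,.062,30)
place("posting",(.025,-.034),.0225,.062)
move_ptp((.44,-.20,.26),down(np.pi/2)); shot("k2"); im=read_camera("top"); cv2.imwrite("pics/t2.png",cv2.resize(im[150:300,110:470,::-1],(800,333),interpolation=cv2.INTER_CUBIC))
E
```

```text
stapler gap 0.02772906910237491 F 40.020339488983154
lifted gap 0.027630778735710324 ft [-0.46  1.01 -2.49] 39.6
gap before lowering 0.027243045060710524
ft change [-2.65  0.12  3.03] [ 0.4944 -0.041   0.0354]
t 43.975
large_roll gap 0.06136075612254849 F 32.94859344139695
lifted gap 0.060872590347619986 ft [-0.77  0.02 -1.04] 48.3417
gap before lowering 0.06147978065064797
ft change [-1.66  2.28  5.54] [ 0.5251 -0.1189  0.0274]
t 52.6083
```

View pics/k2.png

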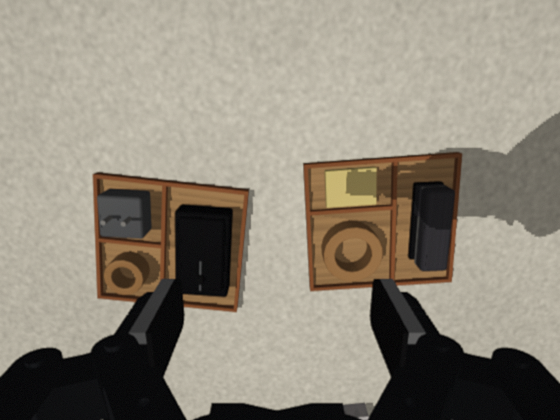

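View pics/t2.png

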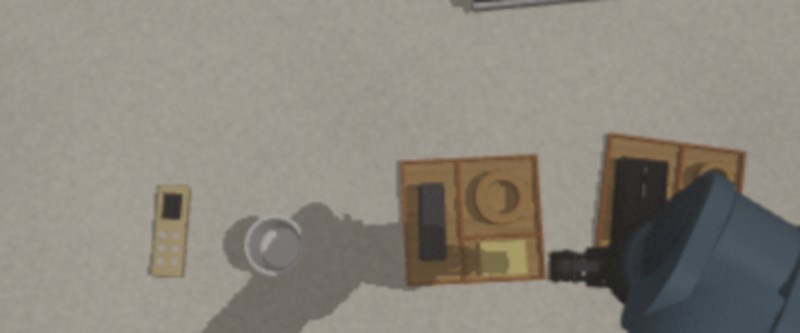

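Everything looks seated, and the cup and remote haven't moved. As a final check I'll overlay the expected models at floor height.

```bash
python3 - <<'E'
from h import *
p=np.load("pics/k2.npy",allow_pickle=True).item(); im=cv2.imread("pics/k2.png")
t=np.linspace(0,2*np.pi,40,endpoint=False)
rect=lambda a,b:np.array([(-a,-b),(a,-b),(a,b),(-a,b)])/2000
circ=lambda d:np.c_[np.cos(t),np.sin(t)]*d/2000
im=cv2.resize(im[140:320,80:480],(800,360),interpolation=cv2.INTER_CUBIC)
for tr,xy,s,zs in [("presenting",(0,.037),rect(95,56),(.004,.030)),("presenting",(-.035,-.0445),rect(44,44),(.004,.034)),("presenting",(.035,-.0445),circ(42),(.004,.028)),("posting",(0,.046),rect(86,28),(.004,.042)),("posting",(.025,-.034),circ(62),(.004,.028))]:
    for z,c in zip(zs,((0,0,255),(0,255,0))):
        X=np.array([[*loc(tr,np.array(xy)+q)[0],z] for q in s]); cv2.polylines(im,[((pj(p,X)-[80,140])*2).round().astype(int)],1,c,1)
cv2.imwrite("pics/ov.png",im)
E
```

```text
(no output)
```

View pics/ov.png

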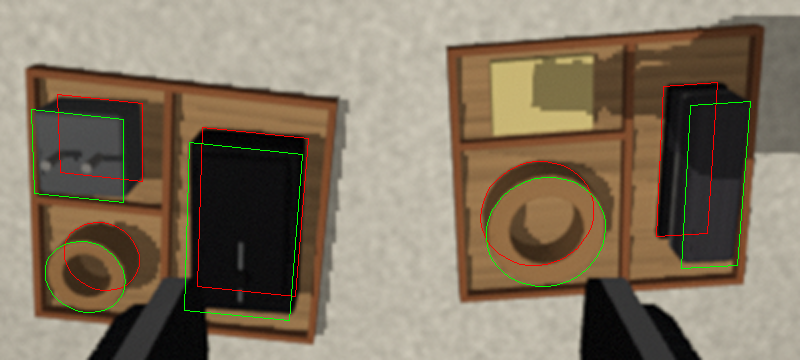

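The overlays match: every item is flat on its bay floor and clear of the walls.

```bash
python3 -c "
from bench import *
print(read_time_s(), sign_off())"
```

```text
the job is handed in; nothing more can be done
53.375 None
```

Both kits are made up and the job is handed in at about 53 s, with every item flat in its bay and the cup and remote untouched.

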